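# Slide a test panel out of its holder and weigh it

## Task

Weigh the aluminium test panel. It cannot be lifted out of its raised holder: press firmly on its top and slide it along, over the spring roller at the open end, until about half of it stands out past the edge and it can be gripped by its long sides; then take it out and lay it flat in the middle of the balance pan, gently, and let go. Do not drop the panel, and leave the bottles, the beaker and the jar where they are.

Things in the scene. Friction and masses are not known exactly. Their poses are not given: they have to be found in the camera images.
- panel: loose flat plain aluminium test panel, 130 x 50 x 6 mm, about 0.12 kg, lying flat in the holder's channel with an 8 mm hanging hole near its leading (-x) end. Origin: centre of its underside; x along its length, the hole at x = -55 mm; y across its 50 mm width; z up, top face at z = +6 mm. It slides on the floor with friction 0.2 to 0.3
- holder: fixed raised holder 170 x 116 x 82 mm. Origin: on the table, under the channel; x along the channel, open end (mouth) at x = -100, solid end block from x = 57 mm, close behind the panel; slick floor 70 mm above the table. Channel 53 mm wide. From x = -60 to 57 mm lips over both rails (underside 7.5, top 11.5 mm above the floor) leave a 46 mm wide slot, so the panel cannot be lifted there
- mouth (a point): middle of the holder's open edge, at floor height; axes as the holder, so the panel comes out along -x; free air past the edge. 14 mm inside it a sprung steel roller (16 mm diameter, 24 mm long) lies across the floor, 2.5 mm proud, and stops the panel; it sinks under firm sliding (about 4 N). Fingertips pressed on the panel with under some 12 N may slip there; 15 to 20 N carry it over
- balance: fixed white top-loading balance 225 x 176 x 85 mm, its console towards -x. Origin: on the table under its middle; x to its back, z up; its case is 62 mm high under the pan
- pan: flat square steel weighing pan of the balance, 150 x 150 x 5 mm. Origin: middle of its top face, 85 mm above the table; it sinks up to 3 mm on a stiff spring (5 N per mm). It is wider than the panel, so fingertips that reach below the panel's underside meet the pan first
- bottle_near: loose white dropper bottle, 50 mm diameter, 100 mm high, leave alone; origin: centre of its underside
- bottle_next: second loose white dropper bottle, 50 mm diameter, 100 mm high, leave alone; origin: centre of its underside
- beaker: loose small glass beaker, 76 x 70 x 85 mm, near the balance, leave alone; origin: centre of its underside
- jar: loose small jar with an orange screw cap, 41 mm diameter, 53 mm high, near the holder, leave alone; origin: centre of its underside
Mind the look-alikes: they are no part of the job. Of the things that look like the panel, the larger one is meant.

How it is judged:
By the outcome, as a careful person would: the job done as asked, in the order asked, and still so for the second after the job is handed in, with the robot touching nothing.
It also fails if it takes over 64 s, if anything falls off the work surface, if the arm or the gripper's body presses on something with over 40 N, if the wrist force passes 120 N, or if a joint passes its speed limit or range.

## Robot

A 6-joint arm with a two-finger parallel gripper is mounted at the origin on a cart in front of the work surface, level with it; the furniture and walls round the work are solid. World frame = base frame: x ahead of the robot, y to its left, z up, the work surface at z = 0. Lengths are in m, angles in degrees, forces in N, time in s.
With the tool pointing down it reaches from about 0.375 to 0.9 m from the base axis. Payload 3.1 kg.
Tool frame: the origin (TCP) lies on the centre line of the jaws, within the pads' length; the fingertips stand bot.tcp_to_tips ahead of it and the grasp point (between the pads) lies 8 mm behind it (bot.tcp_to_tips is the distance from the TCP to the fingertips, in m); z points along the fingers, y is the line along which they close (so a half turn about z gives the same grasp; the last joint's range is limited). The gripper opens to 87 mm and grips with 3 to 60 N. Pads are 19 mm wide; open, the fingers measure 117 mm over their backs; the gripper's body (75 mm by 190 mm) begins 51 mm behind the grasp point.
Start: joints at [-77.55, 30.224, 82.088, -0, 67.689, -10.227], TCP at [0.241, -0.577, 0.234] pointing down, gripper open.
Joint ranges: [-176.69, 176.69], [-43.24, 126.21], [12.49, 139.97], [-82, 262], [0, 151.66], [-163.58, 163.58]. Speed limits (degrees/s): [159.86, 159.86, 180, 180, 180, 180].

## Interface

Orientations are given as [roll, pitch, yaw] about the fixed x, y, z axes, in that order (R = Rz(yaw) Ry(pitch) Rx(roll)).
In Python, from plant import readout, vision, hand_in, spotter, bot gives the robot as it stands.
- The arm moves only by the tool arm_command, never from a script. Its argument "rows" is one flat list of numbers, 7 for each row, row after row: the opening, from 0 (shut) to 1 (fully open), then the shift along the tool's x, y, z in m, then the turn, a rotation vector about the tool's x, y, z in degrees. A call has 1 to 12 rows; each row shifts and turns the commanded pose from where the row before left it, along the tool's axes as they then stand; what a row does not reach is not made up. A row lasts 1/12 s, in which the tool goes at most 41.7 mm and 7.16 degrees, less where a joint would pass 70% of its speed; a pose out of reach is approached as far as the arm can. A call is refused whole if a number of a shift passes 0.0417 or a number of a turn 7.16, either way. A call with a gripper value outside its range is refused whole. The fingers move at their own pace and stop on an object; "grip_force" is the grip in N (left out, the last holds). Time passes only in rows, so rows that do not move let the fingers close. It gives the time, the measured TCP pose, the force, the opening and the grip force at its end, in the units of the state.
- readout.state(): the state, without advancing time (a new reading comes with each control period).
- vision.capture(name): name is "scene" or "top" or "wrist"; returns the picture (480x640x3 uint8, blue, green, red); there is no depth.
- vision.camera_params(name): a dict with "mtx" (3x3 intrinsics, pixels), "position" and "rotation" of the camera in the world; the wrist camera has in their place "T_tool_cam" (4x4, takes a point from camera to tool coordinates, whose origin is the TCP and whose axes are the flange's). Camera axes: x right, y down, z forward; pixel columns grow to the right and rows downward; lengths in m; the calibration is good to about 2 mm. A picture is of the moment at which its call begins: read the wrist's pose just before it. camera_params takes no time and is no camera call.
- hand_in(): hands the job in; it is judged then, once.
Trained networks look in the newest picture that a camera, given by its name, has taken for a name from the list of things; names that differ only in an ending like _2 or _b are one class to them, and where a whole thing is asked for, a point or a joint stands for the part that bears it (a point fixed in the world has none). Each returns a list of dicts, best first, with "conf" (0 to 1); they miss things now and then, are a little off and sometimes report something else, mostly with a low value. They report only what shows in the picture. A call takes as long as a camera call. They do not tell look-alikes from the thing itself.
- spotter.trace(label, camera): "mask" (480x640 bool, what is visible of it) and "uv" ([column, row] in pixels, amid what is visible of it).
The state is a dict: "clock": time; "qpos": joint angles; "joint_vel": joint speeds; "effort": joint torques, N m; "ee_pos": TCP position; "tool_rot": TCP orientation; "wrist_force": force on the tool from outside, world axes, zero at the start; "moment": the same for the moment, N m; "width": finger opening in m; "grip_force": force on a finger pad.
Only numpy, scipy, OpenCV 4.12 (cv2) and the standard library are available. Lean on these libraries where they do the work, as an engineer would, in place of code of your own. Each camera call takes 0.05 s, during which the arm holds its last target. There are 200 camera calls.

## Working session

There is one attempt and no reset: what is moved stays moved. The work goes in short steps, Python scripts to look and compute and a tool call to move; the robot and the scene stay as the last step left them, time stands still between calls to the robot, and variables do not carry over. Pictures are saved under pics/ and viewed, at most 12 in all, crops included, and the job is handed in when it is done.

Besides the shell and the picture viewer there is one more tool, called after ">>>" by a JSON object that holds its "op" and its "data", one argument or row to a line. arm_command: Moves the arm, as the interface text tells. Its arguments: {"type":"object","properties":{"rows":{"type":"array"},"grip_force":{"type":"number"}},"required":["rows"]}

```bash
mkdir -p pics; ls
cat > h.py <<'E'
import numpy as np, cv2
from plant import readout, vision, hand_in, spotter, bot
from scipy.spatial.transform import Rotation as R
def cam(n):
    p=vision.camera_params(n)
    if n!='wrist': return np.array(p['mtx']),np.array(p['rotation']).reshape(3,3),np.array(p['position'])
    s=readout.state(); T=np.array(p['T_tool_cam']); Rt=R.from_euler('xyz',s['tool_rot'],degrees=True).as_matrix()
    return np.array(p['mtx']),Rt@T[:3,:3],Rt@T[:3,3]+np.array(s['ee_pos'])
def px2w(c,uv,z):
    K,Rm,t=c; d=Rm@np.linalg.solve(K,[uv[0],uv[1],1]); return t+d*(z-t[2])/d[2]
def w2px(c,P):
    K,Rm,t=c; q=K@(Rm.T@(np.array(P)-t)); return q[:2]/q[2]
E
python3 - <<'E'
from h import *
print(readout.state(), bot.tcp_to_tips)
ims=[]
for n in ['scene','top']:
    im=vision.capture(n); cv2.imwrite(f'pics/{n}.png',im); c=cam(n); print(n,vision.camera_params(n))
    for l in ['panel','holder','balance','pan','bottle_near','beaker','jar']:
        for r in spotter.trace(l,n)[:3]:
            m=r['mask'].astype(np.uint8); rc=cv2.minAreaRect(cv2.findNonZero(m)); print(n,l,round(r['conf'],2),np.round(r['uv']),np.round(cv2.boxPoints(rc)).tolist(),m.sum())
E
```

```text
pics
{'clock': 0.0, 'qpos': array([-7.75501635e+01,  3.02776431e+01,  8.21588922e+01, -1.67600379e-04,
        6.76876796e+01, -1.02279033e+01]), 'joint_vel': array([ 0.00934158,  0.01126058, -0.01183946, -0.0202352 , -0.02913299,
        0.02101747]), 'effort': array([-2.01162334e-04, -4.40045035e+01, -1.76589310e+01,  6.32855552e-02,
        5.84521727e-02, -1.53975193e-04]), 'ee_pos': array([ 0.24082878, -0.57595221,  0.23257188]), 'tool_rot': array([-1.79877731e+02, -2.19036261e-02,  2.26777802e+01]), 'wrist_force': array([ 0.05092257, -0.57796668, -0.93360581]), 'moment': array([0.00046124, 0.00585887, 0.00136591]), 'grip_force': 0.0, 'width': 0.08706613689418873} 0.011Traceback (most recent call last):
  File "<stdin>", line 5, in <module>
  File "h.py", line 6, in cam
    if n!='wrist': return np.array(p['mtx']),np.array(p['rotation']).reshape(3,3),np.array(p['position'])
                                             ~~~~~~~~~~~~~~~~~~~~~~~~~~~~~~~^^^^^
ValueError: cannot reshape array of size 3 into shape (3,3)
```

View pics/scene.png

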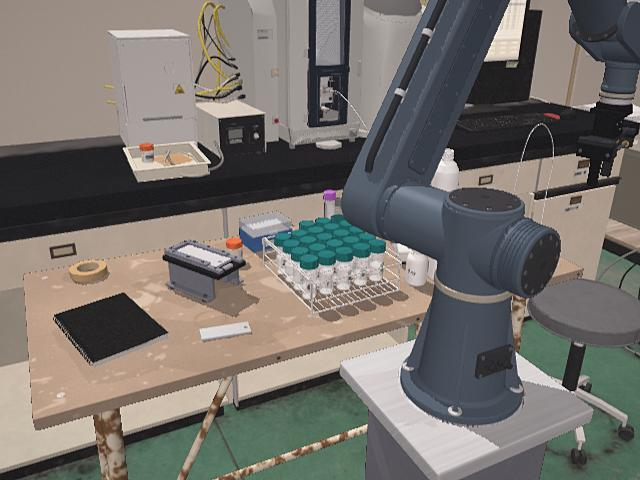

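The scene picture shows the raised holder with the panel in it at about (203,262). A smaller look-alike plate lies on the table at (226,331), and the orange-capped jar is at (234,248). The balance is hidden behind the arm.

```bash
sed -i "s/np.array(p\['rotation'\]).reshape(3,3)/R.from_euler('xyz',p['rotation'],degrees=True).as_matrix()/" h.py
python3 - <<'E'
from h import *
for n in ['top','scene']:
    im=vision.capture(n); cv2.imwrite(f'pics/{n}.png',im); print(n,vision.camera_params(n))
    c=cam(n); 
    for l,z in dict(panel=.076,holder=.08,balance=.062,pan=.085,bottle_near=.1,beaker=.085,jar=.053).items():
        for r in spotter.trace(l,n)[:3]:
            m=r['mask'].astype(np.uint8); rc=cv2.minAreaRect(cv2.findNonZero(m)); print(n,l,round(r['conf'],2),np.round(r['uv']),np.round(px2w(c,r['uv'],z),3)[:2],np.round([px2w(c,b,z)[:2] for b in cv2.boxPoints(rc)],3).tolist(),m.sum())
E
```

```text
top {'mtx': array([[502.72688089,   0.        , 320.74873185],
       [  0.        , 502.72688089, 245.42920333],
       [  0.        ,   0.        ,   1.        ]]), 'position': array([ 0.40841386, -0.01320231,  1.12358872]), 'rotation': array([-175.52932692,    0.73170936,  -89.40380706])}
top panel 0.65 [179. 223.] [0.536 0.3  ] [[0.586, 0.354], [0.61, 0.307], [0.493, 0.245], [0.469, 0.292]] 1386
top panel 0.58 [174. 319.] [0.335 0.305] [[0.327, 0.345], [0.362, 0.34], [0.346, 0.249], [0.311, 0.255]] 747
top holder 0.79 [187. 218.] [0.546 0.282] [[0.59, 0.38], [0.645, 0.281], [0.49, 0.193], [0.435, 0.292]] 2877
top balance 0.83 [451. 242.] [ 0.501 -0.274] [[0.422, -0.145], [0.635, -0.232], [0.566, -0.4], [0.356, -0.311]] 9038
top pan 0.8 [460. 233.] [ 0.518 -0.287] [[0.48, -0.187], [0.619, -0.245], [0.56, -0.387], [0.422, -0.327]] 5244
top pan 0.7 [382. 153.] [ 0.686 -0.125] [[0.724, -0.092], [0.724, -0.161], [0.645, -0.161], [0.645, -0.092]] 1028
top bottle_near 0.78 [392. 317.] [ 0.345 -0.144] [[0.35, -0.106], [0.384, -0.139], [0.348, -0.176], [0.315, -0.142]] 501
top beaker 0.56
[... 950 characters left out ...]
ne balance 0.59 [404. 251.] [ 0.387 -0.143] [[0.428, -0.132], [0.454, -0.183], [0.355, -0.149], [0.333, -0.103]] 216
scene balance 0.44 [431. 269.] [ 0.284 -0.144] [[0.253, -0.112], [0.332, -0.174], [0.321, -0.188], [0.244, -0.125]] 132
scene bottle_near 0.94 [415. 272.] [ 0.225 -0.057] [[0.193, -0.008], [0.324, -0.104], [0.295, -0.144], [0.168, -0.043]] 701
scene beaker 0.48 [340. 208.] [ 0.646 -0.11 ] [[0.722, -0.136], [0.714, -0.154], [0.612, -0.098], [0.62, -0.082]] 98
scene jar 0.84 [234. 246.] [0.599 0.203] [[0.661, 0.204], [0.644, 0.168], [0.536, 0.206], [0.551, 0.24]] 278
scene jar 0.64 [415. 270.] [ 0.31  -0.121] [[0.263, -0.06], [0.412, -0.169], [0.383, -0.21], [0.238, -0.098]] 681
```

View pics/top.png

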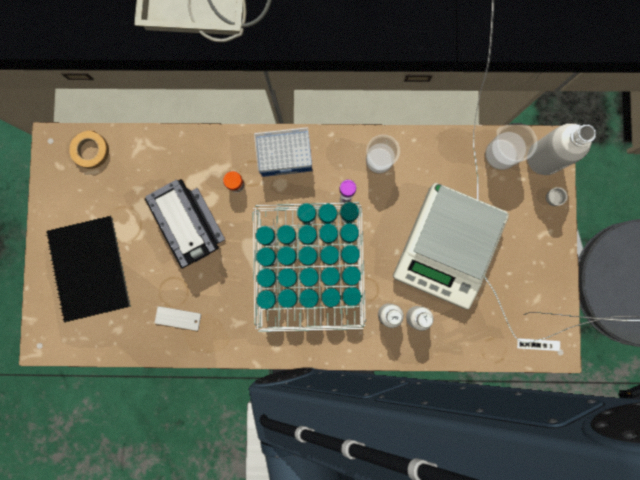

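The top picture shows two candidates. One is the plate in the dark holder at (182,220), with its hole at (191,243). The other is a loose plate on the table at (178,318). The one in the holder is larger (about 130x50 against 90x35) and lies in a channel, so it fits. I'll confirm with an enlarged crop.

Run:
```python
import cv2
im=cv2.imread('pics/top.png')
cv2.imwrite('pics/c1.png',cv2.resize(im[165:285,130:250],None,fx=5,fy=5,interpolation=cv2.INTER_CUBIC))
```

```text
(no output)
```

View pics/c1.png

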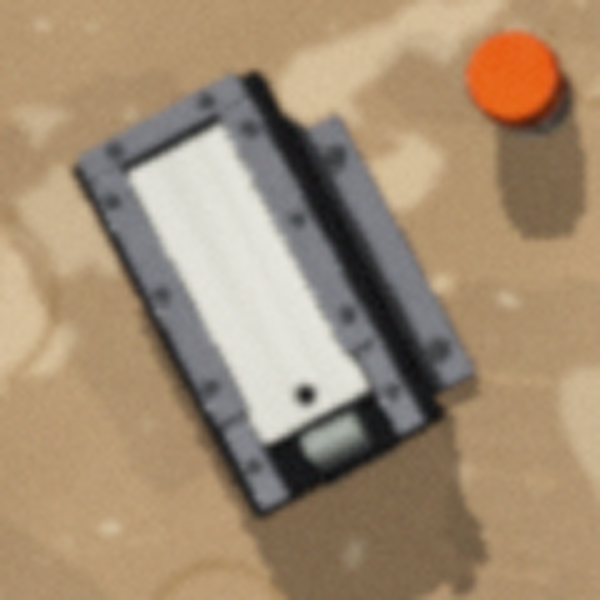

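The crop confirms it. The larger plate lies in the holder under the lips, its hole (crop 305,395) is next to the roller (335,440), and the mouth faces down-right. I'll compute the geometry next.

```bash
cat >> h.py <<'E'
def rel(P,yaw):
    "rows' total shift in tool axes and yaw turn (about tool z) from current pose to P,yaw, tool down"
    s=readout.state(); d=np.array(P)-s['ee_pos']; Rt=R.from_euler('xyz',s['tool_rot'],degrees=True)
    return np.round(Rt.inv().apply(d)*1000,1), np.round((Rt.inv()*R.from_euler('xyz',[180,0,yaw],degrees=True)).as_rotvec(degrees=True),2)
E
python3 - <<'E'
from h import *
c=cam('top'); f=lambda u,v,z: px2w(c,(130+u/5,165+v/5),z)[:2]
P=lambda *a: np.round(f(*a),4)
print('hole',P(305,395,.076),'roller',P(335,440,.0725),'lead corners',P(268,445,.076),P(368,390,.076))
# holder top corners
q=np.array([f(75,170,.082),f(245,75,.082),f(438,408,.0815),f(262,513,.0815)]); print(q.round(4))
x=((q[0]+q[1])-(q[2]+q[3]))/2; print(np.linalg.norm(x),np.degrees(np.arctan2(x[1],x[0])), np.linalg.norm(q[0]-q[1]),'mouth',(q[2]+q[3])/2)
for a,b in((0,3),(1,2)): d=q[a]-q[b]; print(np.degrees(np.arctan2(d[1],d[0])))
# slot edges
for a,b in (((127,175),(262,440)),((222,125),(362,368))):
    d=f(*a,.0815)-f(*b,.0815); print('slot',np.degrees(np.arctan2(d[1],d[0])),f(*a,.0815),f(*b,.0815))
print(rel([.51,.28,.25],28))
E
```

```text
hole [0.4906 0.2732] roller [0.4721 0.261 ] lead corners [0.4695 0.2882] [0.493  0.2468]
[[0.5842 0.3716]
 [0.6252 0.3011]
 [0.4853 0.2159]
 [0.4408 0.2882]]
0.1648232134783908 30.75433608684057 0.08153181725074637 mouth [0.46304501 0.25206516]
30.185247880037704
31.33053536623846
slot 28.59226559859964 [0.58231167 0.34970715] [0.47121551 0.28915502]
slot 31.287302710301503 [0.60390518 0.31030158] [0.50173178 0.2482102 ]
(array([ 578.5, -686.7,  -16.5]), array([ 0.  ,  0.  , -5.32]))
```

>>> {"op": "arm_command", "data": {
  "rows": [0,0.026,-0.031,-0.001,0,0,0,0,0.026,-0.031,-0.001,0,0,0,0,0.026,-0.031,-0.001,0,0,0,0,0.026,-0.031,-0.001,0,0,0,0,0.026,-0.031,-0.001,0,0,0,0,0.026,-0.031,-0.001,0,0,0,0,0.026,-0.031,-0.001,0,0,0,0,0.026,-0.031,-0.001,0,0,0,0,0.026,-0.031,-0.001,0,0,0,0,0.026,-0.031,-0.001,0,0,0,0,0.026,-0.031,-0.001,0,0,0],
  "grip_force": 20
}}

```text
clock: 1.77
ee_pos: [0.3737, -0.1501, 0.245]
tool_rot: [179.9, -0.0, 22.6]
wrist_force: [0.8, -0.2, 1.3]
width: 0.0217
grip_force: 0.0
```

>>> {"op": "arm_command", "data": {
  "rows": [0,0.026,-0.031,-0.001,0,0,0,0,0.026,-0.031,-0.001,0,0,0,0,0.026,-0.031,-0.001,0,0,0,0,0.026,-0.031,-0.001,0,0,0,0,0.026,-0.031,-0.001,0,0,0,0,0.026,-0.031,-0.001,0,0,0,0,0.026,-0.031,-0.001,0,0,0,0,0.026,-0.031,-0.001,0,0,0,0,0.026,-0.031,-0.001,0,0,-4,0,0.026,-0.031,0,0,0,-3.6,0,0,0,0,0,0,0,0,0,0,0,0,0,0]
}}

```text
clock: 2.77
ee_pos: [0.491, 0.2372, 0.2534]
tool_rot: [180.0, -0.0, 30.5]
wrist_force: [-0.2, -0.3, 0.1]
width: 0.0005
grip_force: 0.0
```

Run:
```python
from h import *
s=readout.state(); print(s['ee_pos'],s['tool_rot'],s['clock'],s['wrist_force'],s['width'])
im=vision.capture('wrist'); cv2.imwrite('pics/w1.png',im); c=cam('wrist'); print(vision.camera_params('wrist'))
for r in spotter.trace('panel','wrist')[:3]:
    rc=cv2.minAreaRect(cv2.findNonZero(r['mask'].astype(np.uint8))); print(r['conf'],r['uv'],np.round([px2w(c,b,.076)[:2] for b in cv2.boxPoints(rc)],4).tolist())
```

```text
[0.49103552 0.23720555 0.25335653] [ 1.79985013e+02 -5.78826126e-03  3.04946459e+01] 2.7667 [-0.18599208 -0.31599101  0.10349536] 0.0004728934353191211
{'mtx': array([[399.05743796,   0.        , 317.58408148],
       [  0.        , 399.05743796, 239.33820952],
       [  0.        ,   0.        ,   1.        ]]), 'T_tool_cam': array([[ 6.41979139e-04, -9.68200041e-01, -2.50176475e-01,
         6.73816088e-02],
       [ 9.99999535e-01,  4.41558991e-04,  8.57240507e-04,
        -1.67464751e-03],
       [-7.19512622e-04, -2.50176909e-01,  9.68199874e-01,
        -1.51843235e-01],
       [ 0.00000000e+00,  0.00000000e+00,  0.00000000e+00,
         1.00000000e+00]])}
0.92 [278.0, 121.4] [[0.4671, 0.2908], [0.5831, 0.3513], [0.6065, 0.311], [0.493, 0.2461]]
0.69 [151.7, 272.8] [[0.3603, 0.351], [0.3925, 0.3458], [0.388, 0.3204], [0.3553, 0.3252]]
```

View pics/w1.png

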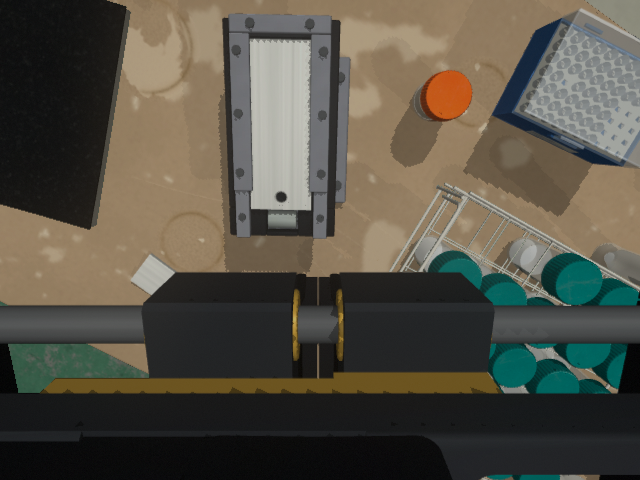

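The wrist picture shows the panel in the slot (columns 249–311, rows 40–210), with the hole at (281,197), the roller at (282,220) and the mouth edge at row 235. The jar is at (446,95).

Run:
```python
from h import *
c=cam('wrist'); f=lambda u,v,z: px2w(c,(u,v),z)[:2]
h=f(281,197,.076);r=f(282,220,.0725);t=(f(249,40,.0815)+f(311,40,.0815))/2;l=(f(251,172,.0815)+f(311,172,.0815))/2
tb=(f(249,40,.076)+f(311,40,.076))/2; lead=(f(252,211,.076)+f(311,211,.076))/2
m=(f(242,236,.0815)+f(327,236,.0815))/2
for n,v in dict(h=h,r=r,t=t,l=l,tb=tb,lead=lead,m=m).items(): print(n,v.round(4))
for a,b in ((t,l),(tb,h),(t,r),(tb,lead)): d=a-b; print(np.degrees(np.arctan2(d[1],d[0])),np.linalg.norm(d))
print(np.linalg.norm(f(249,40,.0815)-f(311,40,.0815)),np.linalg.norm(f(251,172,.0815)-f(311,172,.0815)))
y=np.radians(30.3);e=np.array([np.cos(y),np.sin(y)])
print('centre est',h+.055*e, lead+.065*e, 'mouth from roller',r-.014*e)
```

```text
h [0.4902 0.2714]
r [0.4729 0.2611]
t [0.5932 0.3287]
l [0.5089 0.2811]
tb [0.594  0.3297]
lead [0.4802 0.2653]
m [0.464 0.253]
29.428887963338635 0.09687233880349012
29.352567483360787 0.11903742875446403
29.322080908126043 0.13806091599393622
29.50380055929631 0.13080774111171575
0.045960082997241136 0.04814049387896008
centre est [0.53773495 0.29913646] [0.53627931 0.29811142] mouth from roller [0.46077325 0.25406967]
```

```bash
python3 -c "
from h import *
print(rel([.572,.3172,.1],29.5))"
```

```text
(array([112.2, -30.1, 153.1]), array([0.01, 0.08, 0.77]))
```

>>> {"op": "arm_command", "data": {
  "rows": [0,0.037,-0.01,0.01,0,0,0,0,0.037,-0.01,0.02,0,0,0,0,0.037,-0.01,0.02,0,0,0,0,0,0,0.035,0,0,0,0,0,0,0.035,0,0,0.8,0,0,0,0.025,0,0,0,0,0,0,0.009,0,0,0,0,0,0,0,0,0,0,0,0,0,0,0,0,0]
}}

```text
clock: 3.62
ee_pos: [0.5705, 0.3141, 0.1017]
tool_rot: [180.0, -0.0, 29.4]
wrist_force: [0.4, 0.1, 1.0]
width: 0.0003
grip_force: 0.0
```

```bash
python3 -c "
from h import *
print(rel([.572,.3172,.087],29.5),readout.state()['wrist_force'])"
```

```text
(array([ 2.8, -2. , 14.7]), array([ 0.01, -0.03, -0.13])) [0.43813726 0.06621955 1.01913495]
```

>>> {"op": "arm_command", "data": {
  "rows": [0,0.001,-0.002,0.006,0,0,0,0,0,0,0.005,0,0,0,0,0,0,0.002,0,0,0,0,0,0,0.001,0,0,0,0,0,0,0.001,0,0,0,0,0,0,0,0,0,0,0,0,0,0,0,0,0]
}}

```text
clock: 4.2
ee_pos: [0.5699, 0.3176, 0.0874]
tool_rot: [180.0, -0.0, 29.5]
wrist_force: [-1.1, -0.2, 4.0]
width: 0.0002
grip_force: 2.5
```

>>> {"op": "arm_command", "data": {
  "rows": [0,0,0,0.001,0,0,0,0,0,0,0,0,0,0,0,0,0,0,0,0,0]
}}

```text
clock: 4.45
ee_pos: [0.57, 0.3176, 0.0874]
tool_rot: [180.0, -0.1, 29.5]
wrist_force: [-3.2, -1.8, 9.6]
width: 0.0007
grip_force: 4.8
```

>>> {"op": "arm_command", "data": {
  "rows": [0,0,0,0.001,0,0,0,0,0,0,0,0,0,0,0,0,0,0,0,0,0]
}}

```text
clock: 4.7
ee_pos: [0.5701, 0.3176, 0.0874]
tool_rot: [180.0, -0.1, 29.5]
wrist_force: [-4.2, -1.3, 14.0]
width: 0.0005
grip_force: 7.0
```

>>> {"op": "arm_command", "data": {
  "rows": [0,0,0,0.0008,0,0,0,0,-0.002,0,0,0,0,0,0,-0.003,0,0,0,0,0,0,-0.003,0,0,0,0,0,0,-0.003,0,0,0,0,0,0,-0.003,0,0,0,0,0,0,-0.003,0,0,0,0,0,0,-0.003,0,0,0,0]
}}

```text
invalid input at $.rows: expected a multiple of 7 numbers
```

>>> {"op": "arm_command", "data": {
  "rows": [0,0,0,0.0008,0,0,0,0,-0.002,0,0,0,0,0,0,-0.003,0,0,0,0,0,0,-0.003,0,0,0,0,0,0,-0.003,0,0,0,0,0,0,-0.003,0,0,0,0,0,0,-0.003,0,0,0,0,0,0,-0.003,0,0,0,0,0]
}}

```text
clock: 5.37
ee_pos: [0.5573, 0.3096, 0.0875]
tool_rot: [179.9, -0.8, 29.5]
wrist_force: [2.4, 2.1, 9.7]
width: 0.0005
grip_force: 5.7
```

```bash
cat > look.py <<'E'
from h import *
import sys
im=vision.capture('top'); c=cam('top')
# hole: darkest blob inside panel region
e=np.array([.8704,.4924]); n=np.array([-.4924,.8704]); O=np.array([.5477,.3034])
# rectify: 2 px/mm, holder x -200..60 -> columns, y -40..40
pts=[(-.2,-.05),(.06,-.05),(.06,.05),(-.2,.05)]
src=np.float32([w2px(c,[*(O+a*e+b*n),.076]) for a,b in pts]); dst=np.float32([[0,0],[780,0],[780,300],[0,300]])
w=cv2.warpPerspective(im,cv2.getPerspectiveTransform(src,dst),(780,300),flags=cv2.INTER_CUBIC)
cv2.imwrite(sys.argv[1],w)
s=readout.state(); d=np.array(s['ee_pos'][:2])-O; print('tcp in holder',d@e,d@n,s['ee_pos'][2],s['wrist_force'])
for r in spotter.trace('panel','top'):
    p=px2w(c,r['uv'],.076)[:2]-O; print(r['conf'],r['uv'],p@e,p@n)
E
python3 look.py pics/l1.png
```

```text
tcp in holder 0.010613480242750845 0.0007007047834948023 0.08744616056097962 [ 2.01020862  1.57501591 10.71703325]
0.69 [187.8, 238.0] -0.05006395383678827 0.0018714868624621855
0.64 [175.3, 319.1] -0.18704971029836792 0.10322530227095475
```

View pics/l1.png

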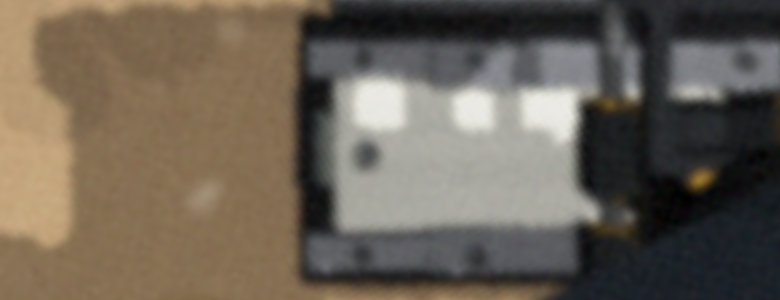

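The rectified view shows the panel's leading edge at column 333, against the roller, and the hole at column 365, so it has moved about 12 mm. Normal force has fallen to about 10 N, so I'll press harder.

>>> {"op": "arm_command", "data": {
  "rows": [0,0,0,0.0018,0,0,0,0,0,0,0,0,0,0,0,0,0,0,0,0,0]
}}

```text
clock: 5.72
ee_pos: [0.5566, 0.3092, 0.0873]
tool_rot: [179.9, -0.7, 29.5]
wrist_force: [-0.8, -0.2, 21.5]
width: 0.0002
grip_force: 10.6
```

>>> {"op": "arm_command", "data": {
  "rows": [0,-0.003,0,0,0,0,0,0,-0.003,0,0,0,0,0,0,-0.003,0,0,0,0,0,0,-0.003,0,0,0,0,0]
}}

```text
clock: 6.05
ee_pos: [0.5492, 0.3046, 0.0874]
tool_rot: [179.8, -1.1, 29.5]
wrist_force: [3.4, 2.3, 16.6]
width: 0.0005
grip_force: 8.5
```

>>> {"op": "arm_command", "data": {
  "rows": [0,-0.003,0,0.0004,0,0,0,0,-0.004,0,0,0,0,0,0,-0.004,0,0,0,0,0,0,-0.004,0,0,0,0,0,0,-0.004,0,0,0,0,0]
}}

```text
clock: 6.47
ee_pos: [0.5336, 0.2957, 0.0874]
tool_rot: [179.8, -1.2, 29.5]
wrist_force: [3.7, 3.9, 19.9]
width: 0.0004
grip_force: 9.6
```

```bash
python3 look.py pics/l2.png
```

```text
tcp in holder -0.01702648764531328 0.00026593473454291597 0.0873831534354033 [ 3.11998367  2.7145111  18.91673667]
0.83 [174.5, 317.8] -0.18387487826707485 0.10344485147345404
0.65 [193.7, 250.6] -0.07955081974761916 0.0033519839597399978
```

View pics/l2.png

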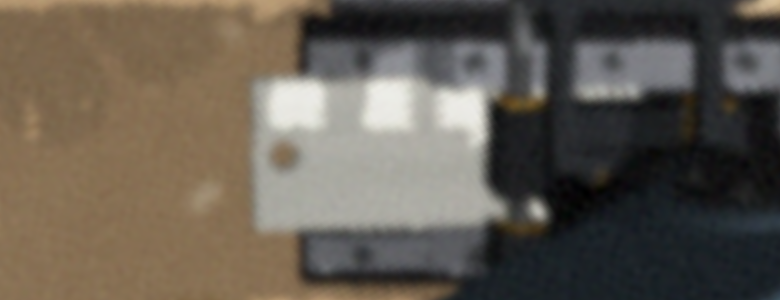

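The panel has crossed the roller. Its leading edge is at column 252, about 16 mm past the mouth (column 303), so about 47 mm more is needed.

>>> {"op": "arm_command", "data": {
  "rows": [0,-0.004,0,0,0,0,0,0,-0.004,0,0,0,0,0,0,-0.004,0,0,0,0,0,0,-0.004,0,0,0,0,0,0,-0.004,0,0,0,0,0,0,-0.004,0,0,0,0,0]
}}

```text
clock: 7.07
ee_pos: [0.5133, 0.2841, 0.0874]
tool_rot: [179.8, -1.3, 29.4]
wrist_force: [4.2, 4.7, 21.2]
width: 0.0004
grip_force: 10.4
```

>>> {"op": "arm_command", "data": {
  "rows": [0,-0.004,0,0,0,0,0,0,-0.004,0,0,0,0,0,0,-0.004,0,0,0,0,0,0,-0.004,0,0,0,0,0,0,-0.004,0,0,0,0,0,0,-0.001,0,0,0,0,0,0,0,0,0,0,0,0]
}}

```text
clock: 7.65
ee_pos: [0.495, 0.2736, 0.0873]
tool_rot: [179.8, -1.3, 29.5]
wrist_force: [3.5, 3.6, 23.6]
width: 0.0004
grip_force: 11.6
```

```bash
python3 look.py pics/l3.png
```

```text
tcp in holder -0.06054052670477196 -4.666230075198273e-05 0.08734959826422571 [ 3.74878527  3.47297295 22.92808021]
0.97 [202.9, 267.9] -0.12094842927265619 0.0033581660297207242
0.72 [178.9, 319.9] -0.19212430101998376 0.09742407745488521
```

View pics/l3.png

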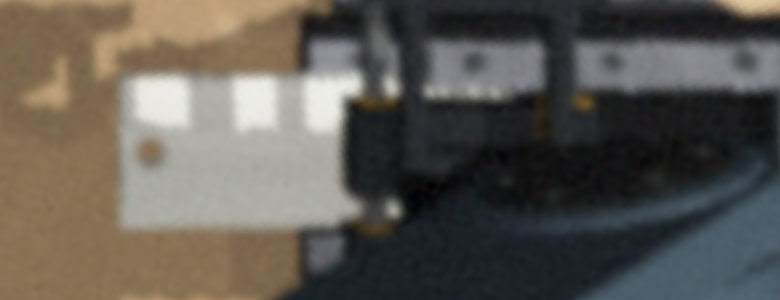

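The leading edge is at column 120, so about 60 mm stands out past the mouth and the panel centre is at holder x of about -95 mm. I'll lift off, move over the protruding part and open.

>>> {"op": "arm_command", "data": {
  "rows": [0,0,0,-0.005,0,0,0,0,0,0,-0.02,0,0,0,0,0,0,-0.025,0,0,0,1,-0.028,0,0,0,0,0,1,-0.028,0,0,0,0,0,1,0,0,0,0,0,0,1,0,0,0,0,0,0,1,0,0,0,0,0,0,1,0,0,0,0,0,0,1,0,0,0,0,0,0,1,0,0,0,0,0,0]
}}

```text
clock: 8.67
ee_pos: [0.4383, 0.243, 0.1309]
tool_rot: [180.0, -0.0, 29.5]
wrist_force: [-0.3, 0.1, -0.2]
width: 0.0454
grip_force: 0.0
```

```bash
python3 look.py pics/l4.png
python3 - <<'E'
from h import *
e=np.array([.8704,.4924]);O=np.array([.5477,.3034]); p=O-.118*e
print(rel([*p,.08],29.5),readout.state()['width'])
im=vision.capture('wrist'); c=cam('wrist'); n=np.array([-.4924,.8704])
r=spotter.trace('panel','wrist')
for q in r[:2]:
    print(q['conf'],q['uv'],[ (np.round([(px2w(c,b,.076)[:2]-O)@e,(px2w(c,b,.076)[:2]-O)@n],4)) for b in cv2.boxPoints(cv2.minAreaRect(cv2.findNonZero(q['mask'].astype(np.uint8))))])
a=cv2.imread('pics/l4.png'); b=cv2.resize(im,(640,480))[:280]; cv2.imwrite('pics/l5.png',np.vstack([a,cv2.copyMakeBorder(b,0,0,70,70,cv2.BORDER_CONSTANT)]))
E
```

```text
tcp in holder -0.1252283189871032 0.0012813075641524012 0.13084443660703227 [ 0.66116961 -0.19822253 -0.26828709]
0.89 [205.4, 277.3] -0.14081280693004353 0.007938297113067103
0.47 [191.8, 320.7] -0.20653204737721 0.07467923194904397
(array([ 7.4,  1.3, 50.8]), array([ 0.  , -0.01, -0.02])) 0.05376877135109863
0.65 [317.6, 194.5] [array([-0.1501,  0.0294]), array([-0.0341,  0.026 ]), array([-0.0341, -0.0231]), array([-0.1501, -0.027 ])]
0.55 [129.0, 264.3] [array([-0.1288,  0.1186]), array([-0.1152,  0.1114]), array([-0.1378,  0.0633]), array([-0.1521,  0.0699])]
```

View pics/l5.png

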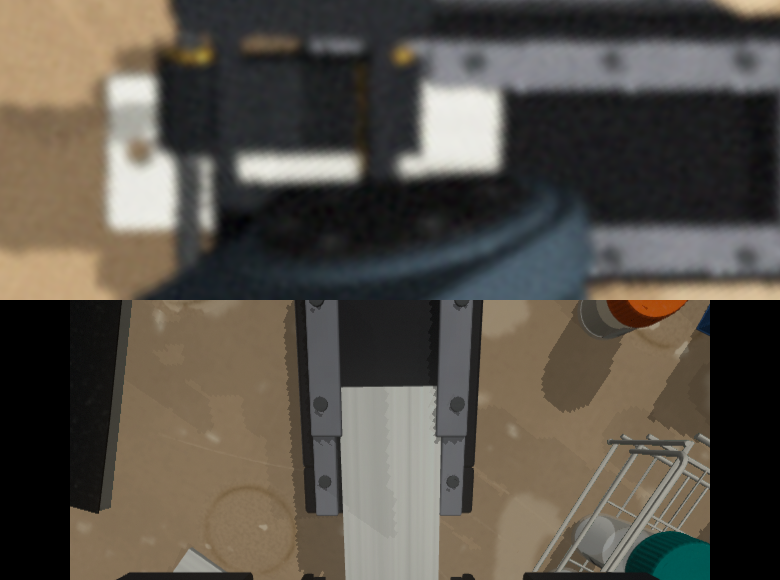

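The panel now spans holder x from -164 to -33 mm, half of it out, with the tail still under the lips (tail at crop row 386). It is centred between the open fingers. I'll descend and grip at x = -119.

>>> {"op": "arm_command", "data": {
  "rows": [1,0.006,0.001,0,0,0,0,1,0,0,0,0,0,0,1,0,0,0,0,0,0,1,0,0,0,0,0,0,1,0,0,0.01,0,0,0,1,0,0,0.01,0,0,0,1,0,0,0.01,0,0,0,1,0,0,0.01,0,0,0,1,0,0,0.006,0,0,0,1,0,0,0.003,0,0,0,1,0,0,0,0,0,0]
}}

```text
clock: 9.78
ee_pos: [0.4425, 0.2445, 0.0808]
tool_rot: [-180.0, 0.1, 29.5]
wrist_force: [-0.5, -0.7, 0.4]
width: 0.0871
grip_force: 0.0
```

Run:
```python
from h import *
e=np.array([.8704,.4924]);O=np.array([.5477,.3034]); p=O-.119*e
print(rel([*p,.08],29.5),readout.state()['width'],readout.state()['wrist_force'])
```

```text
(array([1.6, 0.5, 0.8]), array([-0.03,  0.13, -0.02])) 0.08709533098635865 [-0.46106621 -0.73485317  0.44953158]
```

>>> {"op": "arm_command", "data": {
  "rows": [0.5,0,0,0.0005,0,0,0,0.5,0,0,0,0,0,0,0.5,0,0,0,0,0,0,0.5,0,0,0,0,0,0,0.5,0,0,0,0,0,0,0.5,0,0,0,0,0,0,0.5,0,0,0,0,0,0,0.5,0,0,0,0,0,0],
  "grip_force": 40
}}

```text
clock: 10.45
ee_pos: [0.4432, 0.2447, 0.0816]
tool_rot: [180.0, -0.0, 29.5]
wrist_force: [0.3, -0.1, 0.3]
width: 0.0492
grip_force: 40.0
```

>>> {"op": "arm_command", "data": {
  "rows": [0.5,0,0,0,0,0,0,0.5,0,0,0,0,0,0,0.5,0,0,0,0,0,0]
}}

```text
clock: 10.7
ee_pos: [0.4432, 0.2447, 0.0815]
tool_rot: [180.0, -0.0, 29.5]
wrist_force: [-0.0, -0.1, 0.1]
width: 0.0495
grip_force: 40.0
```

>>> {"op": "arm_command", "data": {
  "rows": [0,-0.004,0,0,0,0,0,0,-0.006,0,0,0,0,0,0,-0.008,0,0,0,0,0,0,-0.008,0,0,0,0,0,0,-0.008,0,0,0,0,0,0,-0.008,0,0,0,0,0,0,-0.008,0,0,0,0,0,0,-0.008,0,0,0,0,0,0,-0.008,0,0,0,0,0,0,-0.008,0,0,0,0,0,0,-0.008,0,0,0,0,0,0,0,0,0,0,0,0]
}}

```text
clock: 11.7
ee_pos: [0.3688, 0.2034, 0.0813]
tool_rot: [-179.9, 0.2, 29.5]
wrist_force: [-0.3, 0.8, -1.9]
width: 0.0493
grip_force: 40.0
```

```bash
python3 look.py pics/l6.png; python3 -c "
from h import *
s=readout.state();print(s['width'],s['grip_force'],s['moment'],s['ee_pos'])
cv2.imwrite('pics/s2.png',cv2.resize(vision.capture('scene')[180:380,80:300],None,fx=3,fy=3,interpolation=cv2.INTER_CUBIC)[:, :640])
import cv2 as c
a=c.imread('pics/l6.png');b=c.imread('pics/s2.png')[:290]
"
```

```text
tcp in holder -0.20335302571590247 0.0006756355365060885 0.08138248158078386 [-0.13039961 -0.47298671 -1.6873722 ]
0.93 [213.9, 274.7] -0.14462603292593915 -0.010165862275650438
0.04937706040230689 39.9957400560379 [ 0.03101222 -0.03202406 -0.01598104] [0.37160805 0.20421569 0.08148791]
```

View pics/s2.png

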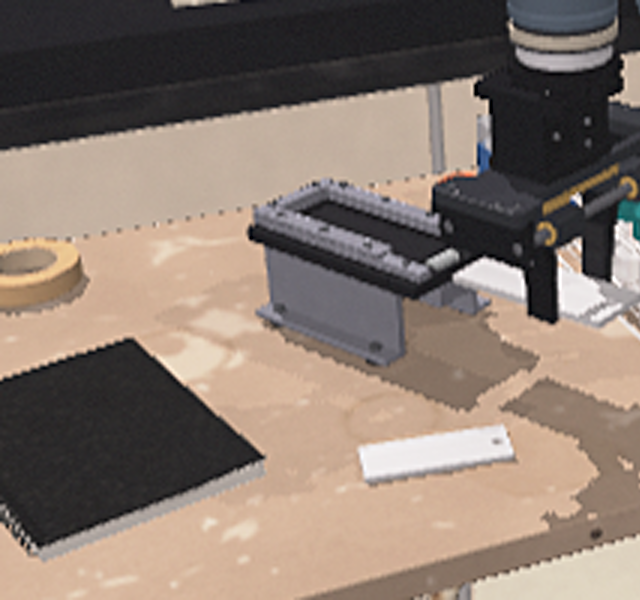

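The panel is gripped and clear of the holder. I'll lift and carry it to the balance.

>>> {"op": "arm_command", "data": {
  "rows": [0,0,0,-0.005,0,0,0,0,0,0,-0.012,0,0,0,0,0,0,-0.02,0,0,0,0,0,0,-0.022,0,0,0,0,0,0,-0.022,0,0,0,0,0,0,-0.022,0,0,0,0,0,0,-0.016,0,0,0,0,0,0,-0.006,0,0,0,0,-0.002,0.01,0,0,0,0,0,-0.005,0.018,0,0,0,0,0,-0.007,0.026,0,0,0,0,0,-0.007,0.026,0,0,0,0]
}}

```text
clock: 12.85
ee_pos: [0.3922, 0.1232, 0.2055]
tool_rot: [-180.0, 0.1, 29.6]
wrist_force: [0.3, -0.5, -1.2]
width: 0.0493
grip_force: 40.0
```

>>> {"op": "arm_command", "data": {
  "rows": [0,-0.007,0.027,0,0,0,0,0,-0.007,0.027,0,0,0,0,0,-0.007,0.027,0,0,0,0,0,-0.007,0.027,0,0,0,0,0,-0.007,0.027,0,0,0,0,0,-0.007,0.027,0,0,0,0,0,-0.007,0.027,0,0,0,0,0,-0.007,0.027,0,0,0,0,0,-0.007,0.027,0,0,0,0,0,-0.007,0.027,0,0,0,0,0,-0.007,0.027,0,0,0,0,0,-0.007,0.027,0,0,0,0]
}}

```text
clock: 13.85
ee_pos: [0.4782, -0.2008, 0.2048]
tool_rot: [-179.8, 0.1, 29.4]
wrist_force: [0.3, -0.2, -1.1]
width: 0.0495
grip_force: 40.0
```

>>> {"op": "arm_command", "data": {
  "rows": [0,-0.007,0.027,0,0,0,3,0,-0.004,0.022,0,0,0,5,0,-0.002,0.016,0,0,0,6,0,0,0.008,0,0,0,6,0,0,0,0,0,0,6,0,0,0,0,0,0,6,0,0,0,0,0,0,6,0,0,0,0,0,0,6,0,0,0,0,0,0,5,0,0,0,0,0,0,3,0,0,0,0,0,0,0]
}}

```text
clock: 14.77
ee_pos: [0.4975, -0.271, 0.2046]
tool_rot: [-180.0, 0.2, -22.6]
wrist_force: [0.8, -0.3, -1.3]
width: 0.0491
grip_force: 40.0
```

Run:
```python
from h import *
s=readout.state();print(s['ee_pos'],s['tool_rot'],s['width'],s['grip_force'],s['moment'],s['wrist_force'],s['clock'])
im=vision.capture('wrist'); c=cam('wrist'); cv2.imwrite('pics/w3.png',im)
for l,z in (('pan',.085),('balance',.062)):
  for r in spotter.trace(l,'wrist')[:2]:
    print(l,r['conf'],r['uv'],[np.round(px2w(c,b,z)[:2],4).tolist() for b in cv2.boxPoints(cv2.minAreaRect(cv2.findNonZero(r['mask'].astype(np.uint8))))])
print(rel([.501,-.2786,.13],-22.7))
```

```text
[ 0.49751795 -0.27100781  0.20464939] [-179.96024576    0.18714872  -22.59092247] 0.04912240944901977 39.99669849872589 [0.04134053 0.03733172 0.00373479] [ 0.82080795 -0.2954676  -1.34843139] 14.7667
pan 0.6 [391.6, 168.3] [[0.4877, -0.179], [0.6199, -0.248], [0.5605, -0.3843], [0.419, -0.3354]]
pan 0.52 [384.8, 162.4] [[0.6243, -0.2448], [0.5684, -0.3897], [0.3818, -0.3357], [0.4478, -0.1624]]
balance 0.71 [387.2, 157.5] [[0.6305, -0.2411], [0.5661, -0.397], [0.3644, -0.3329], [0.4413, -0.1466]]
(array([ 5.9,  6. , 75.4]), array([-0.03,  0.11,  0.23]))
```

View pics/w3.png

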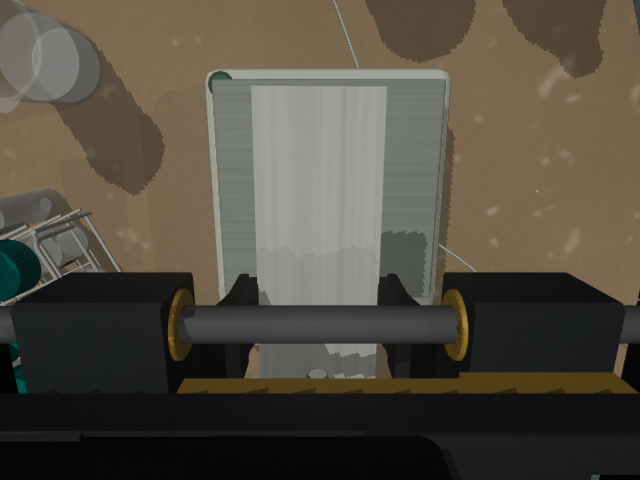

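The wrist picture shows the panel level in the jaws (tail edge at row 86, columns 251–387) above the pan, whose back corners are near (215,80) and (440,80). The bottles are out of view.

Run:
```python
from h import *
c=cam('wrist'); s=readout.state(); tc=np.array(s['ee_pos']); y=np.radians(-22.6); e=np.array([np.cos(y),np.sin(y)]); n=np.array([-e[1],e[0]])
L=lambda u,v,z:(lambda p:np.round([p@e*1000,p@n*1000],1))(px2w(c,(u,v),z)[:2]-tc[:2])
for z in (.196,.199,.202): print('tail',z,L(251,86,z),L(387,86,z), 'near', L(259,270,z),L(380,270,z))
print('pan back',L(215,80,.085),L(440,80,.085),'low',L(224,290,.085),L(433,290,.085))
# top-camera pan fit stored image
t=cam('top'); im=cv2.imread('pics/top.png')
cv2.imwrite('pics/pan.png',cv2.resize(im[175:315,385:515],None,fx=4,fy=4,interpolation=cv2.INTER_CUBIC))
pc=np.array([.520,-.2865])-tc[:2]; print('pan centre(top) rel tcp',pc@e,pc@n)
```

```text
tail 0.196 [84.7 25.9] [ 84.9 -25.7] near [11.2 25.3] [ 11.3 -26.2]
tail 0.199 [84.4 25.4] [ 84.6 -25.2] near [12.2 24.9] [ 12.4 -25.7]
tail 0.202 [84.1 24.9] [ 84.2 -24.7] near [13.2 24.4] [ 13.4 -25.2]
pan back [100.8  66.1] [101.2 -77.5] low [-42.4  68.4] [-42.  -83.9]
pan centre(top) rel tcp 0.026301405960149835 -0.005939001212287002
```

View pics/pan.png

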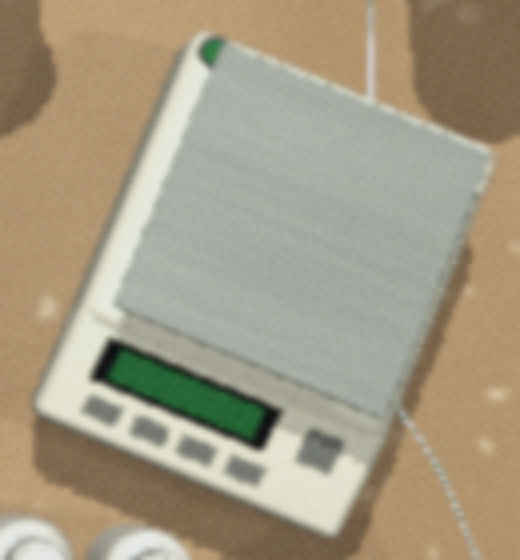

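The crop shows the full pan, corners at about (220,40), (490,155), (390,415) and (118,305). The top and wrist cameras agree that the pan centre is about 26 mm ahead of the TCP and 6 mm to the side. The panel centre is 19.5 mm ahead, so I'll shift +6.5 and +6 mm and then descend.

>>> {"op": "arm_command", "data": {
  "rows": [0,0.0065,0.006,0.005,0,0,0,0,0,0,0.015,0,0,0,0,0,0,0.02,0,0,0,0,0,0,0.02,0,0,0,0,0,0,0.015,0,0,0,0,0,0,0.01,0,0,0,0,0,0,0.008,0,0,0,0,0,0,0.005,0,0,0,0,0,0,0.002,0,0,0,0,0,0,0,0,0,0,0,0,0,0,0,0,0]
}}

```text
clock: 15.83
ee_pos: [0.5028, -0.2792, 0.1071]
tool_rot: [180.0, -0.1, -22.5]
wrist_force: [0.4, -0.9, -1.0]
width: 0.0493
grip_force: 40.0
```

>>> {"op": "arm_command", "data": {
  "rows": [0,0,0,0.002,0,0,0,0,0,0,0.002,0,0,0,0,0,0,0.001,0,0,0,0,0,0,0,0,0,0,0,0,0,0,0,0,0]
}}

```text
clock: 16.25
ee_pos: [0.5024, -0.2788, 0.1016]
tool_rot: [180.0, -0.0, -22.5]
wrist_force: [0.4, -0.4, -1.4]
width: 0.0493
grip_force: 40.0
```

>>> {"op": "arm_command", "data": {
  "rows": [0,0,0,0.002,0,0,0,0,0,0,0.001,0,0,0,0,0,0,0.001,0,0,0,0,0,0,0,0,0,0,0,0,0,0,0,0,0]
}}

```text
clock: 16.67
ee_pos: [0.5023, -0.2788, 0.0974]
tool_rot: [-180.0, 0.0, -22.5]
wrist_force: [0.6, 0.6, -1.6]
width: 0.0492
grip_force: 40.0
```

>>> {"op": "arm_command", "data": {
  "rows": [0,0,0,0.0007,0,0,0,0,0,0,0,0,0,0,0,0,0,0,0,0,0]
}}

```text
clock: 16.92
ee_pos: [0.5024, -0.2788, 0.0968]
tool_rot: [-180.0, 0.0, -22.5]
wrist_force: [0.1, 0.8, -0.8]
width: 0.0494
grip_force: 40.0
```

>>> {"op": "arm_command", "data": {
  "rows": [0,0,0,0.0006,0,0,0,0,0,0,0,0,0,0,0,0,0,0,0,0,0]
}}

```text
clock: 17.17
ee_pos: [0.5025, -0.2789, 0.0963]
tool_rot: [180.0, -0.0, -22.5]
wrist_force: [0.2, 1.1, -1.1]
width: 0.0495
grip_force: 40.4
```

>>> {"op": "arm_command", "data": {
  "rows": [0,0,0,0.0006,0,0,0,0,0,0,0,0,0,0,0,0,0,0,0,0,0]
}}

```text
clock: 17.42
ee_pos: [0.5025, -0.2789, 0.0959]
tool_rot: [180.0, -0.0, -22.5]
wrist_force: [-0.0, 0.1, 2.4]
width: 0.0492
grip_force: 41.4
```

>>> {"op": "arm_command", "data": {
  "rows": [0,0,0,0.0006,0,0,0,0,0,0,0,0,0,0,0,0,0,0,0,0,0]
}}

```text
clock: 17.67
ee_pos: [0.5025, -0.2789, 0.0954]
tool_rot: [180.0, -0.0, -22.5]
wrist_force: [0.5, 0.1, 3.8]
width: 0.0488
grip_force: 42.7
```

Contact is at about 0.096 m, pressing gently at about 5 N. I'll ease the grip and open.

>>> {"op": "arm_command", "data": {
  "rows": [0,0,0,-0.0004,0,0,0,0,0,0,0,0,0,0,0,0,0,0,0,0,0],
  "grip_force": 6
}}

```text
clock: 17.92
ee_pos: [0.5025, -0.2789, 0.0955]
tool_rot: [180.0, -0.0, -22.5]
wrist_force: [0.0, 0.1, 3.9]
width: 0.0501
grip_force: 9.6
```

>>> {"op": "arm_command", "data": {
  "rows": [0.62,0,0,0,0,0,0,0.64,0,0,0,0,0,0,0.68,0,0,-0.0003,0,0,0,0.74,0,0,-0.0005,0,0,0,0.8,0,0,0,0,0,0,0.8,0,0,0,0,0,0]
}}

```text
clock: 18.42
ee_pos: [0.5024, -0.2781, 0.0959]
tool_rot: [-179.9, 0.0, -22.5]
wrist_force: [1.1, 1.8, 2.2]
width: 0.0673
grip_force: 0.8
```

Released. Now straight up.

>>> {"op": "arm_command", "data": {
  "rows": [0.8,0,0,-0.002,0,0,0,0.8,0,0,-0.004,0,0,0,0.8,0,0,-0.01,0,0,0,0.8,0,0,-0.02,0,0,0,0.8,0,0,-0.03,0,0,0,0.8,0,0,-0.03,0,0,0,0.8,-0.03,0,-0.02,0,0,0,0.8,-0.03,0,0,0,0,0,0.8,-0.03,0,0,0,0,0,0.8,0,0,0,0,0,0,0.8,0,0,0,0,0,0]
}}

```text
clock: 19.33
ee_pos: [0.418, -0.2435, 0.2131]
tool_rot: [180.0, -0.0, -22.6]
wrist_force: [-0.0, -1.1, -0.2]
width: 0.0699
grip_force: 0.0
```

Run:
```python
from h import *
im=vision.capture('wrist'); c=cam('wrist'); pc=np.array([.520,-.2865]); y=np.radians(-22.6); e=np.array([np.cos(y),np.sin(y)]); n=np.array([-e[1],e[0]])
for r in spotter.trace('panel','wrist')[:2]:
    P=np.array([px2w(c,b,.091)[:2]-pc for b in cv2.boxPoints(cv2.minAreaRect(cv2.findNonZero(r['mask'].astype(np.uint8))))]); print(r['conf'],np.round(np.c_[P@e,P@n]*1000,1).tolist(),readout.state()['wrist_force'])
cv2.imwrite('pics/fin.png',im)
```

```text
0.96 [[39.0, 24.7], [39.1, -25.1], [-62.9, -27.8], [-63.0, 27.1]] [-0.41628172  0.31244244 -0.04029965]
```

View pics/fin.png

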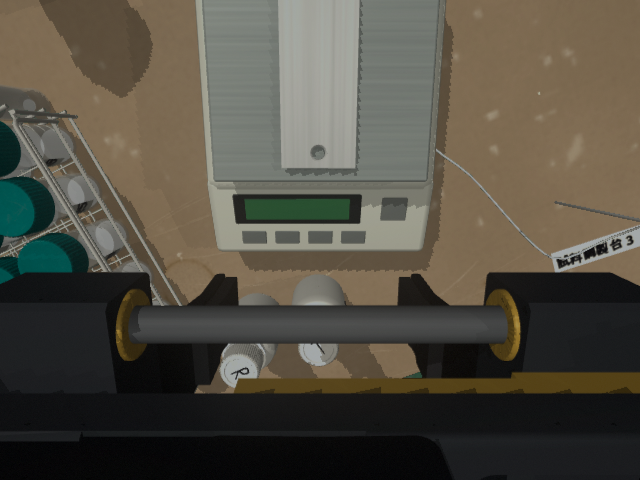

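The panel lies flat and centred on the pan, with the hole at (318,152) and both bottles still standing. The far edge is out of frame; the near edge is within 2 mm of the target. I'm handing in.

```bash
python3 -c "
from h import *
print(hand_in())"
```

```text
the job is handed in; nothing more can be done
None
```

The aluminium panel now lies flat in the middle of the balance pan, released and with the arm clear. I handed the job in at about 19 s of the 64 s allowed; `hand_in()` returned no verdict. The last wrist image showed the panel within about 2 mm of the pan's centre and both bottles standing; the beaker and jar were outside that view, but the arm made no contact with them that I saw.

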